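# Roll the long sample vial onto the reading line

### The job

On the dark reading mat, push the long vial sideways with the fingertips so that it rolls across the mat and comes to rest lying along the white line, with the line running under its middle. Only push it: do not pick it up or slide it along without rolling. Leave the short vial, the pen, the swab pack and the capped tube where they lie.

Things in the scene. Friction and masses are not known exactly. Their poses are not given: they have to be found in the camera images.
- mat: Black flat rubber mat fixed to the table, 180 mm (its x) by 360 mm (its y), 4 mm thick; origin at the centre of its underside. A white line 4 mm wide, 170 mm long is printed along its x axis through its middle (y = 0); thin grey lines frame the border. One vial lies on each side of the white line, 85 to 125 mm from it; which is on which side changes.
- line_mid (a point): Midpoint of the white line, on the mat's upper surface (4 mm above the table); x runs along the line, y across it (the rolling direction).
- long_vial: The vial to roll: amber, round, white paper band and white ribbed cap, lying down, 100 mm long, 30 mm in diameter over its whole length, about 60 g. Origin on its axis at mid-length, 15 mm above the mat; x is its axis, towards the cap, at the start within 0.06 rad of the line's direction; y and z turn as it rolls (z up at the start). Let go at 20 mm/s it stops within 2 mm; friction about 0.5.
- short_vial: Bystander: the same kind of vial, but only 60 mm long (30 mm in diameter), lying on the mat on the other side of the line. Origin and axes as for the long vial. Rolls easily if touched.
- pen_red: Bystander: a ballpoint pen, 137 mm long (its y) and 12 mm thick, lying on the table to the left of the mat; origin at the centre of its underside.
- swab_pack: Bystander: a thin flat white packed swab, 165 mm long (its y), 22 mm wide and 8 mm high, lying on the table behind the mat; origin at the centre of its underside.
- capped_tube: Bystander: a thin sample tube with a ribbed cap, 92 mm long (its y) and 17 mm thick, lying on the table to the right of the mat; origin at the centre of its underside.
Not all that is in view belongs to the job. What is shaped like the long_vial but green or turquoise is not meant.

How it is judged:
By the outcome, as a careful person would: the job done as asked, in the order asked, and still so for the second after the job is handed in, with the robot touching nothing.
It also fails if it takes over 38 s, if anything falls off the work surface, if the arm or the gripper's body presses on something with over 40 N, if the wrist force passes 120 N, or if a joint passes its speed limit or range.

### The arm

A 6-joint arm with a two-finger parallel gripper is mounted at the origin on a cart in front of the work surface, level with it; the furniture and walls round the work are solid. World frame = base frame: x ahead of the robot, y to its left, z up, the work surface at z = 0. Lengths are in m, angles in rad, forces in N, time in s.
With the tool pointing down it reaches from about 0.35 to 0.775 m from the base axis. Payload 5.5 kg.
Tool frame: the origin (TCP) lies midway between the tips of the shut fingers; the grasp point (between the pads) lies 19 mm behind it; z points along the fingers, y is the direction in which the jaws open and shut (so a half turn about z gives the same grasp; the last joint's range is limited). The gripper opens to 85 mm and grips with 20 to 120 N. Pads are 22 mm wide; open, the fingers measure 114 mm over their backs; the gripper's body (76 mm by 85 mm) begins 54 mm behind the grasp point. The pads swing forward as they close: fully open they stand 13 mm farther back than shut.
Start: joints at [-1.476, 0.313, 0.046, 1.304, 0, 1.431], TCP at [0.134, -0.559, 0.204] pointing down, gripper open.
Joint ranges: [-2.76, 2.76], [-0.86, 1.69], [-1.03, 1.26], [-2.2, 2.34], [-1.47, 1.5], [-3.14, 3.14]. Speed limits (rad/s): [2.57, 2.57, 3.14, 3.14, 3.14, 3.14].

### API

Orientations are given as a unit quaternion [w, x, y, z].
In Python, from workcell import env gives the robot as it stands.
- The arm moves only by the shell command python3 -m pendant 'ROWS' [FORCE]. ROWS is JSON, a list of rows, each a list of 3 entries, a list of its own where there are three numbers: the shift along the tool's x, y, z each as a share of 20 mm, from -1 to 1, then the turn about the tool's z as a share of 6 degrees, from -1 to 1, then the closure, from -1 (fully open) to 1 (shut). In form: [[[tx, ty, tz], turn, claw], ...]. A call has 1 to 12 rows; each row shifts and turns the commanded pose from where the row before left it, along the tool's axes as they then stand; what a row does not reach is not made up. A row lasts 1/8 s, in which the tool goes at most 62.5 mm and 10.7 degrees, less where a joint would pass 70% of its speed; a pose out of reach is approached as far as the arm can. A call with a number of a shift or a turn outside -1 to 1 is refused whole. A call with a gripper value outside its range is refused whole. The fingers move at their own pace and stop on an object; FORCE is the grip in N (left out, the last holds). Time passes only in rows, so rows that do not move let the fingers close. It gives the time, the measured TCP pose, the force and the opening at its end, in the units of the state.
- env.get_state(): the state, without advancing time (a new reading comes with each control period).
- env.read_camera(name): name is "side" or "top"; returns a dict with "color" (480x640x3 uint8, blue, green, red), "mtx" (3x3 intrinsics, pixels), "view" (4x4, takes a point from world to camera coordinates). Camera axes: x right, y down, z forward; pixel columns grow to the right and rows downward; lengths in m; the calibration is good to about 2 mm. A picture is of the moment at which its call begins. There is no depth.
- env.hand_in(): hands the job in, once; it reports no verdict.
Trained networks look in the newest picture that a camera, given by its name, has taken for a name from the list of things; names that differ only in an ending like _2 or _b are one class to them, and where a whole thing is asked for, a point or a joint stands for the part that bears it (a point fixed in the world has none). Each returns a list of dicts, best first, with "p" (0 to 1); they miss things now and then, are a little off and sometimes report something else, mostly with a low value. They report only what shows in the picture. A call takes as long as a camera call. They do not tell look-alikes from the thing itself.
- env.boxes_of(camera, thing): "location" ([column, row] in pixels, amid what is visible of it).
- env.cut_out(camera, thing): "region" (480x640 bool, what is visible of it) and "location" ([column, row] in pixels, amid what is visible of it).
The state is a dict: "clock": time; "joint_pos": joint angles; "qvel": joint speeds; "tau": joint torques, N m; "tcp_pos": TCP position; "orientation": TCP orientation; "wrist_force": force on the tool from outside, world axes, zero at the start; "ft_torque": the same for the moment, N m; "finger_gap": finger opening in m.
Only numpy, scipy, OpenCV 4.12 (cv2) and the standard library are available. Lean on these libraries where they do the work, as an engineer would, in place of code of your own. Each camera call takes 0.05 s, during which the arm holds its last target.

## Working session

There is one attempt and no reset: what is moved stays moved. The work goes in short steps, Python scripts to look and compute and a shell command to move; the robot and the scene stay as the last step left them, time stands still between calls to the robot, and variables do not carry over. Pictures are saved under pics/ and viewed, and the job is handed in when it is done.

```bash
mkdir -p pics; ls; cat > h.py <<'E'
import numpy as np,cv2
from workcell import env
def proj(c,P):
    P=np.atleast_2d(P);q=(c['view'][:3,:3]@P.T).T+c['view'][:3,3];u=(np.array(c['mtx'])@q.T).T
    return u[:,:2]/u[:,2:]
def ray(c,uv,z):
    V=np.array(c['view']);R=V[:3,:3];t=V[:3,3];o=-R.T@t
    uv=np.atleast_2d(uv).astype(float)
    d=(R.T@np.linalg.inv(c['mtx'])@np.c_[uv,np.ones(len(uv))].T).T
    s=(z-o[2])/d[:,2];return o+s[:,None]*d
E
python3 - <<'E'
from h import *
s=env.get_state();print(s['clock'],s['tcp_pos'],s['orientation'],s['finger_gap'])
for n in('top','side'):
    c=env.read_camera(n);cv2.imwrite(f'pics/{n}0.png',c['color'])
    np.set_printoptions(precision=3,suppress=True)
    V=np.array(c['view']);print(n,-V[:3,:3].T@V[:3,3])
    for t in('long_vial','short_vial','mat','pen_red','swab_pack','capped_tube'):
        for d in env.boxes_of(n,t):print(t,round(d['p'],2),np.round(d['location'],1),ray(c,[d['location']],0.019 if 'vial' in t else .004)[0])
E
```

```text
pics
0.0 [ 0.13370563 -0.55866361  0.20289983] [-9.17463658e-04  9.93114521e-01  1.17143959e-01  1.17475574e-05] 0.08545434565246804
top [ 0.3   -0.122  1.41 ]
long_vial 0.97 [328.8 344.5] [ 0.322 -0.138  0.019]
long_vial 0.95 [390.9 347. ] [ 0.32  -0.275  0.019]
long_vial 0.77 [305.3 244.1] [ 0.546 -0.079  0.019]
long_vial 0.73 [224.7 325.9] [0.357 0.094 0.019]
long_vial 0.45 [371.  172.6] [ 0.718 -0.226  0.019]
short_vial 0.56 [383.9 238.8] [ 0.562 -0.257  0.019]
mat 0.73 [343.9 242.5] [ 0.554 -0.167  0.004]
pen_red 0.68 [169.7 288.7] [0.438 0.226 0.004]
swab_pack 0.86 [372.5 170. ] [ 0.729 -0.231  0.004]
capped_tube 0.52 [462.6 197. ] [ 0.669 -0.441  0.004]
side [-0.049  0.679  0.527]
long_vial 0.91 [305.3 245.9] [ 0.538 -0.075  0.019]
long_vial 0.84 [331.4 314.7] [0.349 0.098 0.019]
long_vial 0.8 [407.3 266.6] [ 0.319 -0.123  0.019]
short_vial 0.52 [343.3 214.8] [ 0.56  -0.257  0.019]
mat 0.98 [323.2 240.7] [ 0.537 -0.14   0.004]
pen_red 0.65 [242.  337.7] [0.444 0.219 0.004]
pen_red 0.44 [281.4 206.6] [ 0.738 -0.234  0.004]
swab_pack 0.84 [277.1 209.8] [ 0.734 -0.212  0.004]
capped_tube 0.55 [347.9 186.1] [ 0.677 -0.458  0.004]
```

```bash
python3 - <<'E'
import cv2
a=cv2.imread('pics/top0.png');cv2.imwrite('pics/top0c.png',cv2.resize(a[140:380,150:480],None,fx=2.4,fy=2.4,interpolation=cv2.INTER_CUBIC))
E
```

```text
(no output)
```

View pics/top0c.png

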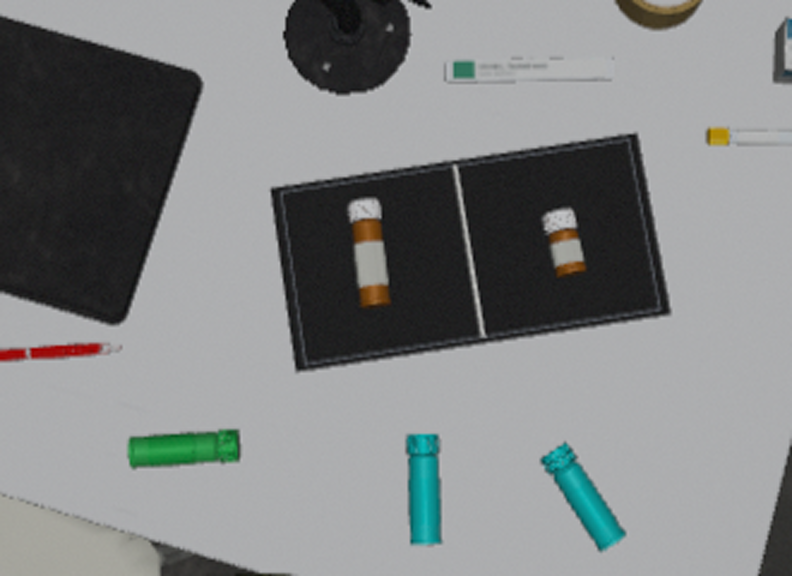

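View pics/side0.png

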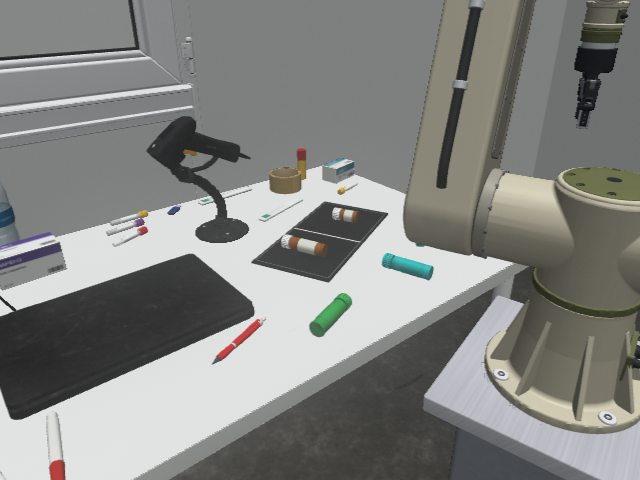

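The long-vial candidates in the top picture are amber (305,244), green (225,326), turquoise (329,344) and turquoise (391,347). The amber one on the mat, left of the line, is 100 mm long, so it fits; the other amber vial at (384,239) is the short one. I'll measure it next.

```bash
cat >> h.py <<'E'
def measure(n,hint,tag):
    np.set_printoptions(precision=4,suppress=True)
    c=env.read_camera(n);img=c['color']
    g=cv2.cvtColor(img,cv2.COLOR_BGR2GRAY)
    cs=[d for d in env.cut_out(n,'long_vial')]
    cs.sort(key=lambda d:np.hypot(*(np.array(d['location'])-proj(c,[hint])[0])))
    d=cs[0];m=np.array(d['region']);v,u=np.nonzero(m)
    out=np.c_[u,v]
    P=ray(c,out,0.019)[:,:2]
    cnt,ax=P.mean(0),np.linalg.svd(P-P.mean(0),full_matrices=False)[2][0]
    if ax[0]<0:ax=-ax
    q=(P-cnt)@ax;w=(P-cnt)@np.array([-ax[1],ax[0]])
    print(n,tag,'vial p',round(d['p'],2),d['location'],'ctr z=.019',cnt,'mid',cnt+ax*(q.min()+q.max())/2,'yaw',np.arctan2(ax[1],ax[0]),'len',np.ptp(q),'wid',np.ptp(w))
    return c,m,cnt,ax
E
python3 - <<'E'
from h import *
c,m,cnt,ax=measure('top',[.546,-.079,.019],'0')
img=c['color'];cv2.imwrite('pics/vial_crop.png',cv2.resize(img[200:300,255:425],None,fx=4.5,fy=4.5,interpolation=cv2.INTER_CUBIC))
for n in('top','side'):
    c=env.read_camera(n);img=c['color']
    ms=env.cut_out(n,'mat');m=max(ms,key=lambda d:d['p']);M=np.array(m['region']).astype(np.uint8)
    M=cv2.morphologyEx(M,cv2.MORPH_CLOSE,np.ones((25,25)))
    k=max(cv2.findContours(M,0,2)[0],key=cv2.contourArea)
    P=ray(c,k[:,0,:],.004)[:,:2].astype(np.float32)
    (ctr,sz,an)=cv2.minAreaRect(P);print(n,'mat',m['p'],ctr,sz,an)
    # white line: bright pixels inside near centre
    gy=cv2.cvtColor(img,cv2.COLOR_BGR2GRAY)
    E=cv2.erode(M,np.ones((5,5)))
    v,u=np.nonzero((gy>90)&(E>0));Q=ray(c,np.c_[u,v],.004)[:,:2]
    W=gy[v,u].astype(float)
    k=np.hypot(*(Q-np.array(ctr)).T)<.095
    # within 25mm across
    a=np.deg2rad(an); 
    for t in (a,a+np.pi/2):
        pass
    L=np.array([np.cos(a),np.sin(a)]) 
    if abs(L[0])<.7:L=np.array([-L[1],L[0]])
    N=np.array([-L[1],L[0]])
    k&=abs((Q-np.array(ctr))@N)<.02
    Q=Q[k];W=W[k];q0=(Q*W[:,None]).sum(0)/W.sum();l=np.linalg.svd((Q-q0)*np.sqrt(W)[:,None],full_matrices=False)[2][0];l*=np.sign(l[0])
    s=(Q-q0)@l;print(' line ctr',q0,'mid',q0+l*(s.max()+s.min())/2,'yaw',np.arctan2(l[1],l[0]),'len',np.ptp(s),len(Q))
measure('side',[.546,-.079,.019],'0')
E
```

```text
top 0 vial p 0.87 [305.2, 247.7] ctr z=.019 [ 0.541  -0.0756] mid [ 0.5418 -0.0755] yaw 0.15294807163979868 len 0.10671167524415964 wid 0.03057573118022454
top mat 0.74 (0.5503566861152649, -0.16973759233951569) (0.18189562857151031, 0.36118704080581665) 9.998199462890625
 line ctr [ 0.5472 -0.1703] mid [ 0.5492 -0.17  ] yaw 0.17956259143965708 len 0.16565295837492267 160
side mat 0.79 (0.5493841171264648, -0.16784673929214478) (0.18497483432292938, 0.37237414717674255) 10.13998031616211
 line ctr [ 0.5438 -0.171 ] mid [ 0.5469 -0.1704] yaw 0.17690586351879506 len 0.16045656749718112 108
side 0 vial p 0.82 [304.7, 244.7] ctr z=.019 [ 0.5408 -0.0759] mid [ 0.5435 -0.0758] yaw 0.021586620386681597 len 0.12515254091004635 wid 0.06118005105219059
```

View pics/vial_crop.png

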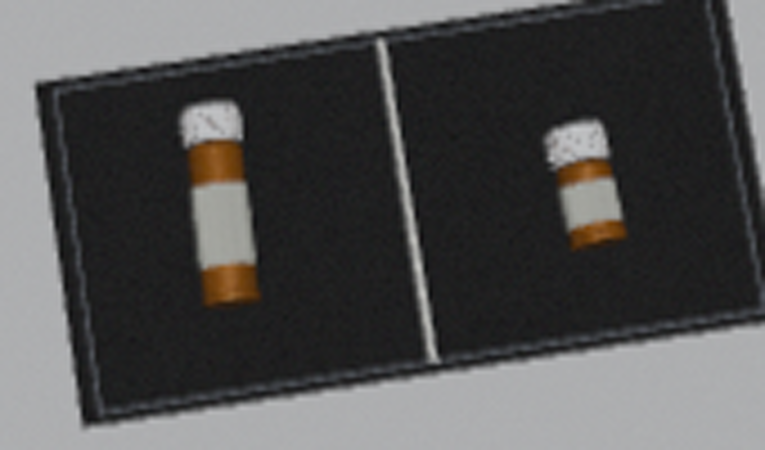

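Line midpoint is about (0.549, -0.170) with a yaw of about 0.176. The vial axis is about 94 mm to the left of the line, 9.5 mm along it and yawed about 0.03 rad off it. The measured length and width fit a long vial. I'll approach at height with the fingers partly open and the jaw axis along the line, then push with both fingertips.

```bash
python3 -m pendant '[[[0.98,-0.81,0],0,-0.2],[[0.98,-0.81,0],0,-0.2],[[0.98,-0.81,0],0,-0.2],[[0.98,-0.81,0],0,-0.2],[[0.98,-0.81,0],0,-0.2],[[0.98,-0.81,0],0,-0.2],[[0.98,-0.81,0],0,-0.2],[[0.98,-0.81,0],0,-0.2],[[0.98,-0.81,0],0,-0.2],[[0.98,-0.81,0],0,-0.2],[[0.98,-0.81,0],0,-0.2],[[0.98,-0.81,0],0,-0.2]]' 30
python3 -m pendant '[[[0.98,-0.81,0],0,-0.2],[[0.98,-0.81,0],0,-0.2],[[0.98,-0.81,0],0,-0.2],[[0.98,-0.81,0],0,-0.2],[[0.98,-0.81,0],0,-0.2],[[0.98,-0.81,0],0,-0.2],[[0.98,-0.81,0],0,-0.2],[[0.98,-0.81,0],0,-0.2],[[0.98,-0.81,0],0,-0.2],[[0.98,-0.81,0],0,-0.2],[[0.98,-0.81,0],0,-0.2],[[0.98,-0.81,0],0,-0.2]]'
python3 -m pendant '[[[0.98,-0.81,0],0,-0.2],[[0.98,-0.81,0],0,-0.2],[[0,0,0],-1,-0.2],[[0,0,0],-1,-0.2],[[0,0,0],-1,-0.2],[[0,0,0],-1,-0.2],[[0,0,0],-1,-0.2],[[0,0,0],-1,-0.2],[[0,0,0],-1,-0.2],[[0,0,0],-1,-0.2],[[0,0,0],-1,-0.2],[[0,0,0],-1,-0.2]]'
python3 -m pendant '[[[0,0,0],-1,-0.2],[[0,0,0],-1,-0.2],[[0,0,0],-1,-0.2],[[0,0,0],-1,-0.2],[[0,0,0],-0.4,-0.2],[[0,0,0],0,-0.2]]'
```

```text
clock: 2.6
tcp_pos: [0.318, -0.3141, 0.2039]
orientation: [0.0, 0.993, 0.117, 0.0]
wrist_force: [0.2, -0.1, 0.3]
finger_gap: 0.0511
clock: 4.1
tcp_pos: [0.5011, -0.0702, 0.2039]
orientation: [0.0, 0.993, 0.117, 0.0]
wrist_force: [-0.3, -0.7, 0.1]
finger_gap: 0.0512
clock: 5.6
tcp_pos: [0.5311, -0.0303, 0.2039]
orientation: [0.0, 0.8, 0.6, 0.0]
wrist_force: [-0.3, -1.1, -0.3]
finger_gap: 0.0513
clock: 6.35
tcp_pos: [0.5311, -0.0304, 0.2039]
orientation: [0.0, 0.644, 0.765, -0.0]
wrist_force: [-0.0, 0.5, -0.4]
finger_gap: 0.0512
```

```bash
python3 -m pendant '[[[0,0,1],0,-0.2],[[0,0,1],0,-0.2],[[0,0,1],0,-0.2],[[0,0,1],0,-0.2],[[0,0,1],0,-0.2],[[0,0,1],0,-0.2],[[0,0,1],0,-0.2],[[0,0,0.6],0,-0.2],[[0,0,0],0,-0.2]]'
python3 - <<'E'
from h import *
for n in('top','side'):
    c=env.read_camera(n);img=c['color']
    for z in(.0519,):
        p=proj(c,[[.5311,-.0304,z],[.5418,-.0757,.019]]);print(n,p)
    u,v=proj(c,[[.54,-.06,.02]])[0].astype(int)
    cv2.imwrite(f'pics/{n}1.png',cv2.resize(img[max(0,v-80):v+80,u-100:u+100],None,fx=3.7,fy=3.7,interpolation=cv2.INTER_CUBIC))
E
```

```text
clock: 7.48
tcp_pos: [0.5306, -0.0307, 0.0511]
orientation: [-0.001, 0.644, 0.765, -0.0]
wrist_force: [-0.0, 0.0, 0.1]
finger_gap: 0.0514
top [[282.82194756 247.38046194]
 [303.80100817 245.69977174]]
side [[294.40772796 240.88130738]
 [303.9991485  245.20271388]]
```

View pics/top1.png

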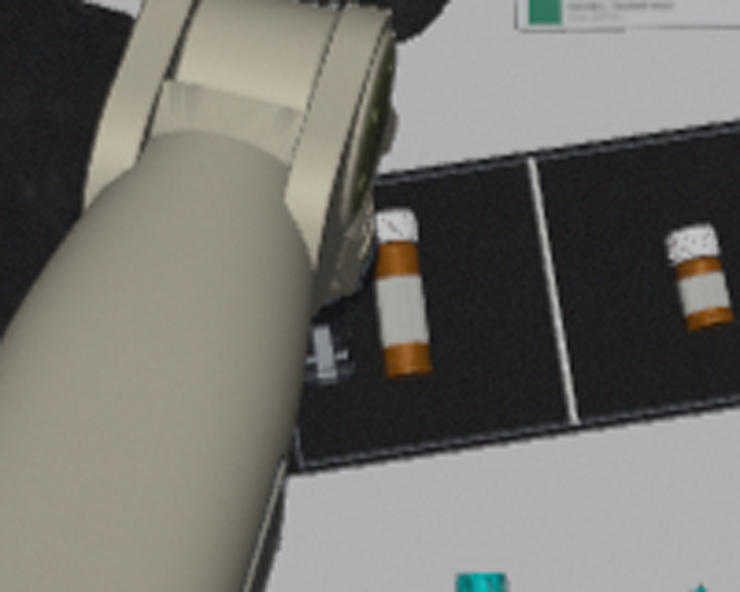

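View pics/side1.png

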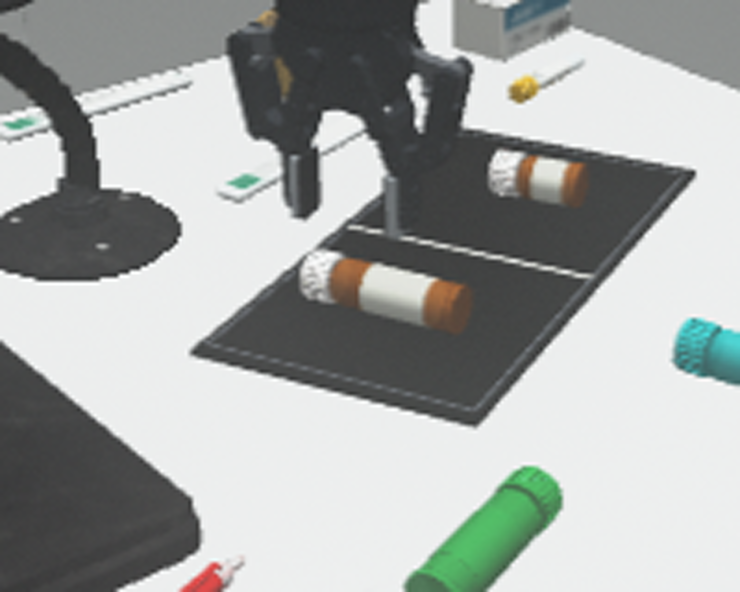

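```bash
python3 - <<'E'
from h import *
c=env.read_camera('side')
u,v=proj(c,[[.54,-.06,.02]])[0].astype(int)
L=np.array([.9846,.1746,0])
for z in(.03,.051,.06,.07,.08):
  for s in(-.03,0,.03):
    print(z,s,(proj(c,[np.array([.5306,-.0307,z])+s*L])[0]-[u-100,v-80])*3.7)
print(env.get_state()['clock'])
E
```

```text
0.03 -0.03 [399.02504907 319.21549056]
0.03 0 [351.3595558  308.08456749]
0.03 0.03 [304.7617399  297.20297016]
0.051 -0.03 [398.48154523 285.68563899]
0.051 0 [350.3925408 274.8375675]
0.051 0.03 [303.39030144 264.23465196]
0.06 -0.03 [398.24556848 271.12775634]
0.06 0 [349.97274754 260.40463056]
0.06 0.03 [302.79502912 249.92476634]
0.07 -0.03 [397.9811907  254.81775615]
0.07 0 [349.50247468 244.2361513 ]
0.07 0.03 [302.12823801 233.8956247 ]
0.08 -0.03 [397.71448742 238.36429131]
0.08 0 [349.02811311 227.92709808]
0.08 0.03 [301.45571594 217.72871489]
7.625
```

```bash
python3 - <<'E'
from h import *
c=env.read_camera('side');img=c['color']
u,v=proj(c,[[.54,-.06,.02]])[0].astype(int)
k=img[v-50:v+30,u-60:u+60];k=np.clip(255*(k/255.)**.45,0,255).astype(np.uint8)
o=cv2.resize(k,None,fx=6.5,fy=6.5,interpolation=cv2.INTER_CUBIC)
L=np.array([.9846,.1746,0])
for z,col in((.051,(0,0,255)),(.06,(0,255,0))):
  for s in(-.03,.03):
    p=(proj(c,[np.array([.5306,-.0307,z])+s*L])[0]-[u-60,v-50])*6.5
    cv2.circle(o,tuple(int(x) for x in p),4,col,-1)
p=(proj(c,[[.5418,-.0757,.019]])[0]-[u-60,v-50])*6.5
cv2.circle(o,tuple(int(x) for x in p),4,(255,0,255),-1)
cv2.imwrite('pics/side2.png',o)
E
```

```text
(no output)
```

View pics/side2.png

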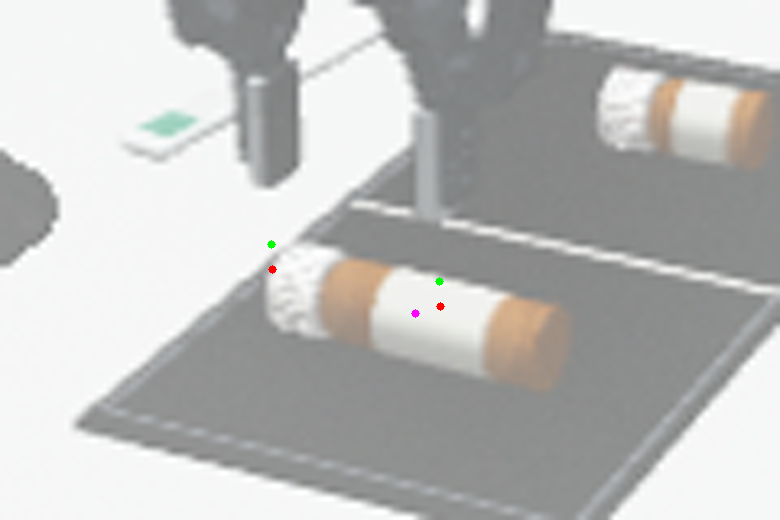

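```bash
python3 - <<'E'
from h import *
s=env.get_state();print(s['clock'],s['tcp_pos'],s['orientation'],s['joint_pos'])
c=env.read_camera('top');img=c['color']
u,v=proj(c,[[.53,-.04,.02]])[0].astype(int)
k=img[v-25:v+40,u-40:u+60];k=np.clip(255*(k/255.)**.45,0,255).astype(np.uint8)
o=cv2.resize(k,None,fx=7.5,fy=7.5,interpolation=cv2.INTER_CUBIC)
L=np.array([.9846,.1746,0])
for z,col in((.051,(0,0,255)),(.08,(0,255,0))):
  for s in(-.0257,.0257):
    p=(proj(c,[np.array([.5306,-.0307,z])+s*L])[0]-[u-40,v-25])*7.5
    cv2.circle(o,tuple(int(x) for x in p),4,col,-1)
cv2.imwrite('pics/top2.png',o)
E
```

```text
7.675 [ 0.53215551 -0.03119396  0.05267108] [7.44812570e-04 6.43812403e-01 7.65182924e-01 3.56917558e-04] [-2.09150030e-01  3.26926561e-01 -3.22531337e-01  9.19688157e-01
 -7.17448381e-05  1.18979094e+00]
```

View pics/top2.png

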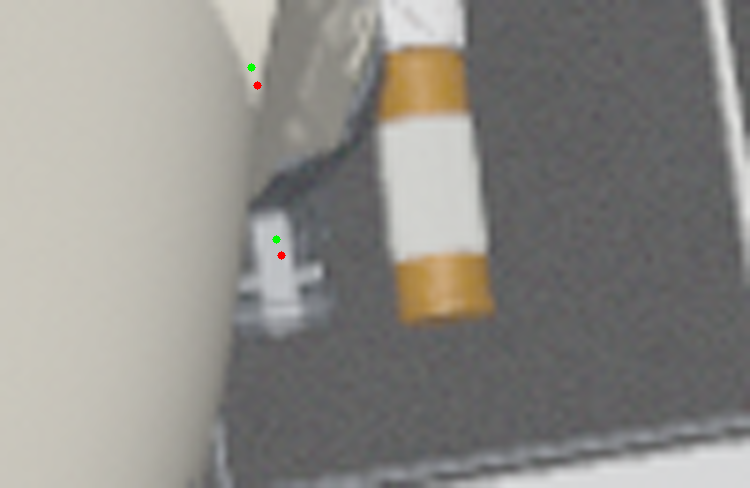

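The side view puts the tips about 25 mm higher than the reported TCP. I'll descend in part and compare again.

```bash
python3 -m pendant '[[[0,0,0.6],0,-0.2],[[0,0,0.6],0,-0.2],[[0,0,0],0,-0.2]]'
python3 - <<'E'
from h import *
s=env.get_state();P=s['tcp_pos'];print(s['clock'],P)
c=env.read_camera('side');img=c['color']
u,v=proj(c,[[.54,-.06,.02]])[0].astype(int)
k=img[v-50:v+30,u-60:u+60];k=np.clip(255*(k/255.)**.45,0,255).astype(np.uint8)
o=cv2.resize(k,None,fx=6.5,fy=6.5,interpolation=cv2.INTER_CUBIC)
L=np.array([.9846,.1746,0])
for z,col in((0,(0,0,255)),(.01,(0,255,0)),(.025,(255,0,0))):
  for s in(-.03,.03):
    p=(proj(c,[P+np.array([0,0,z])+s*L])[0]-[u-60,v-50])*6.5
    cv2.circle(o,tuple(int(x) for x in p),3,col,-1)
cv2.imwrite('pics/side3.png',o)
E
```

```text
clock: 8.1
tcp_pos: [0.5299, -0.0308, 0.0261]
orientation: [-0.001, 0.644, 0.765, -0.001]
wrist_force: [0.1, -0.6, 0.5]
finger_gap: 0.0512
8.1 [ 0.52989959 -0.03081519  0.0261182 ]
```

View pics/side3.png

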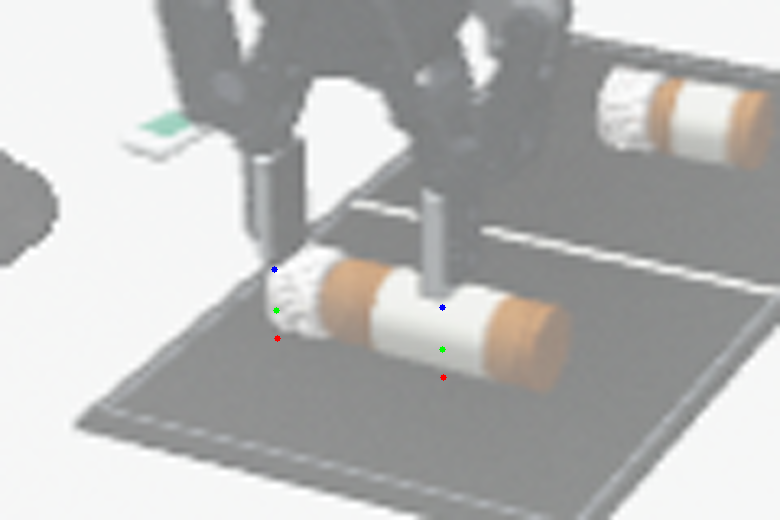

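```bash
python3 -m pendant '[[[0,0,0.7],0,-0.2],[[0,0,0],0,-0.2]]'
cat >> h.py <<'E'
def look(name,dz=(0,.01,.025)):
    s=env.get_state();P=s['tcp_pos'];print(s['clock'],P,s['wrist_force'])
    L=np.array([.9846,.1746,0]);os=[]
    for n,ctr in(('side',[.54,-.06,.02]),('top',[.54,-.08,.02])):
        c=env.read_camera(n);img=c['color']
        u,v=proj(c,[ctr])[0].astype(int)
        k=img[v-45:v+45,u-60:u+60];k=np.clip(255*(k/255.)**.45,0,255).astype(np.uint8)
        o=cv2.resize(k,None,fx=6.5,fy=6.5,interpolation=cv2.INTER_CUBIC)
        for z,col in zip(dz,((0,0,255),(0,255,0),(255,0,0))):
          for q in(-.0257,.0257):
            p=(proj(c,[P+np.array([0,0,z])+q*L])[0]-[u-60,v-45])*6.5
            cv2.circle(o,tuple(int(x) for x in p),3,col,-1)
        os.append(o)
    cv2.imwrite(f'pics/{name}s.png',os[0]);cv2.imwrite(f'pics/{name}t.png',os[1])
E
python3 -c "
from h import *
look('a4')"
```

```text
clock: 8.4
tcp_pos: [0.5303, -0.0309, 0.0125]
orientation: [-0.001, 0.644, 0.765, -0.001]
wrist_force: [0.2, -0.1, 0.9]
finger_gap: 0.0513
8.4 [ 0.53033074 -0.03088836  0.01250499] [ 0.17220844 -0.10003063  0.91589129]
```

View pics/a4s.png

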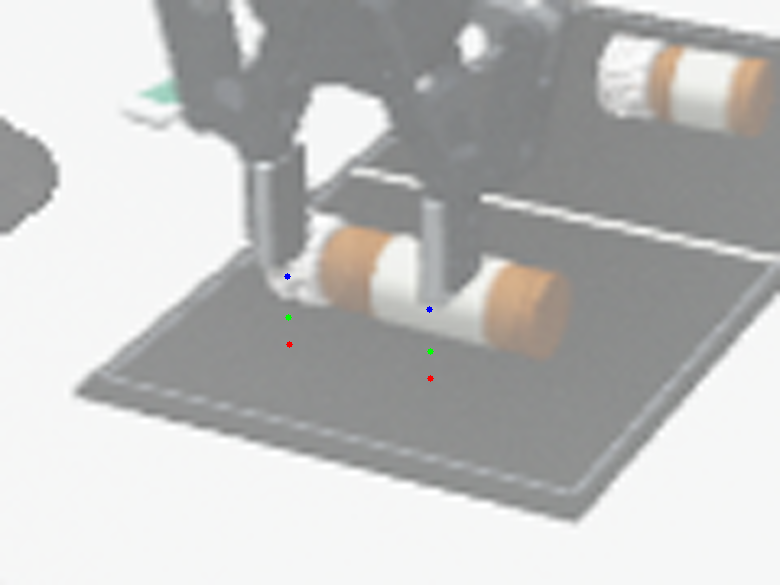

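View pics/a4t.png

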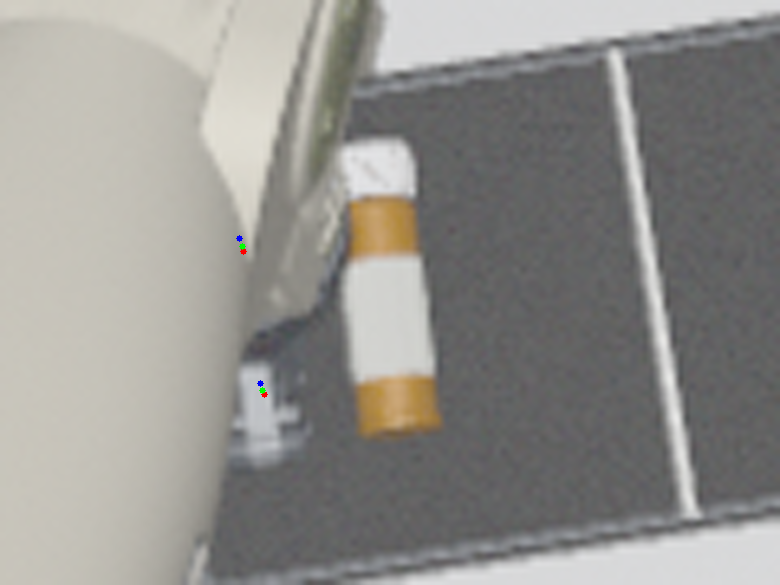

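```bash
python3 -m pendant '[[[0,0,0.3],0,-0.2],[[0,0,0],0,-0.2]]'; python3 -m pendant '[[[0,0,0.15],0,-0.2],[[0,0,0],0,-0.2]]'
```

```text
clock: 8.75
tcp_pos: [0.5311, -0.031, 0.0074]
orientation: [-0.0, 0.644, 0.765, -0.0]
wrist_force: [-0.6, -0.2, -0.6]
finger_gap: 0.0513
clock: 9.0
tcp_pos: [0.5312, -0.0311, 0.0046]
orientation: [-0.0, 0.644, 0.765, -0.0]
wrist_force: [-1.3, 0.2, 0.3]
finger_gap: 0.0513
```

```bash
python3 -c "
from h import *
look('a5')"
```

```text
9.0 [ 0.53123816 -0.03107841  0.00459168] [-1.31108096  0.16150441  0.2703145 ]
```

View pics/a5s.png

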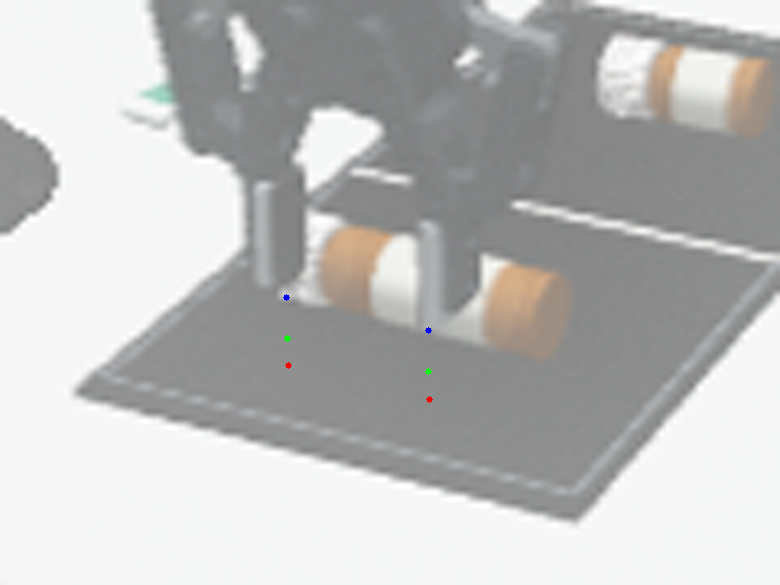

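```bash
for i in 1; do python3 -m pendant '[[[0,0,0.1],0,-0.2],[[0,0,0],0,-0.2]]' | egrep 'tcp|wrist'; done; python3 -m pendant '[[[0,0,0.1],0,-0.2],[[0,0,0],0,-0.2]]' | egrep 'tcp|wrist';python3 -m pendant '[[[0,0,0.1],0,-0.2],[[0,0,0],0,-0.2]]' | egrep 'tcp|wrist'
```

```text
tcp_pos: [0.5312, -0.0311, 0.0026]
wrist_force: [-0.3, 0.4, -0.5]
tcp_pos: [0.5313, -0.0311, 0.0006]
wrist_force: [-0.3, 1.2, 0.3]
tcp_pos: [0.5313, -0.0311, -0.0014]
wrist_force: [0.1, -0.9, -0.1]
```

```bash
python3 -m pendant '[[[0,0,0.1],0,-0.2],[[0,0,0],0,-0.2]]' | egrep 'tcp|wrist'; python3 -m pendant '[[[0,0,0.1],0,-0.2],[[0,0,0],0,-0.2]]' | egrep 'tcp|wrist';python3 -m pendant '[[[0,0,0.1],0,-0.2],[[0,0,0],0,-0.2]]' | egrep 'tcp|wrist|clock'
python3 -c "
from h import *
look('a6')"
```

```text
tcp_pos: [0.5312, -0.031, -0.0034]
wrist_force: [-0.4, -0.5, 0.1]
tcp_pos: [0.5313, -0.031, -0.0054]
wrist_force: [0.7, 0.9, 1.1]
clock: 10.6
tcp_pos: [0.5312, -0.0311, -0.0074]
wrist_force: [-0.0, -0.0, -0.0]
10.6 [ 0.53122977 -0.03105686 -0.00739851] [-0.03194888 -0.01363679 -0.03439606]
```

View pics/a6s.png

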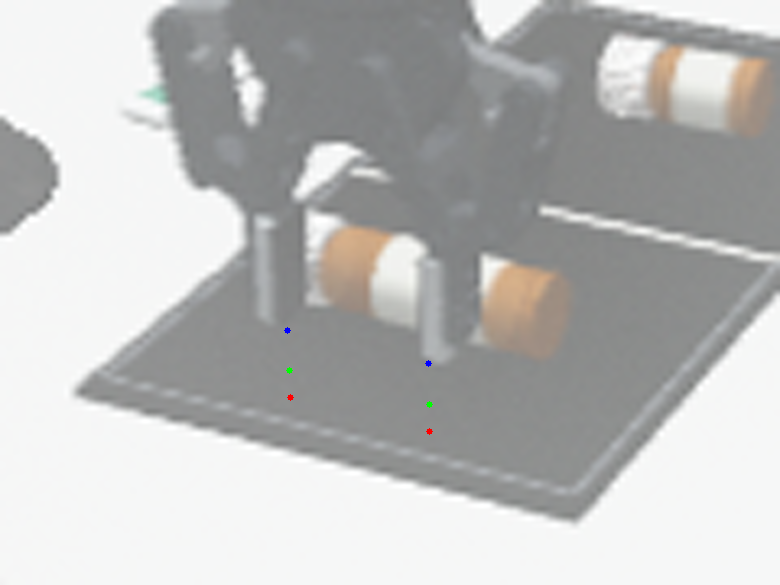

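```bash
python3 -m pendant '[[[0,0,0.15],0,-0.2],[[0,0,0],0,-0.2]]' | egrep 'tcp|wrist'; python3 -m pendant '[[[0,0,0.1],0,-0.2],[[0,0,0],0,-0.2]]' | egrep 'tcp|wrist';python3 -m pendant '[[[0,0,0.1],0,-0.2],[[0,0,0],0,-0.2]]' | egrep 'tcp|wrist|clock'
python3 -c "
from h import *
look('a7')"
```

```text
tcp_pos: [0.5311, -0.0311, -0.0105]
wrist_force: [0.2, 0.8, -0.3]
tcp_pos: [0.5312, -0.031, -0.0124]
wrist_force: [0.7, -0.1, -0.3]
clock: 11.45
tcp_pos: [0.5313, -0.0311, -0.0144]
wrist_force: [-0.0, 1.1, 0.1]
11.45 [ 0.53126307 -0.03106212 -0.01439142] [-0.045485    1.08597202  0.1471884 ]
```

View pics/a7s.png

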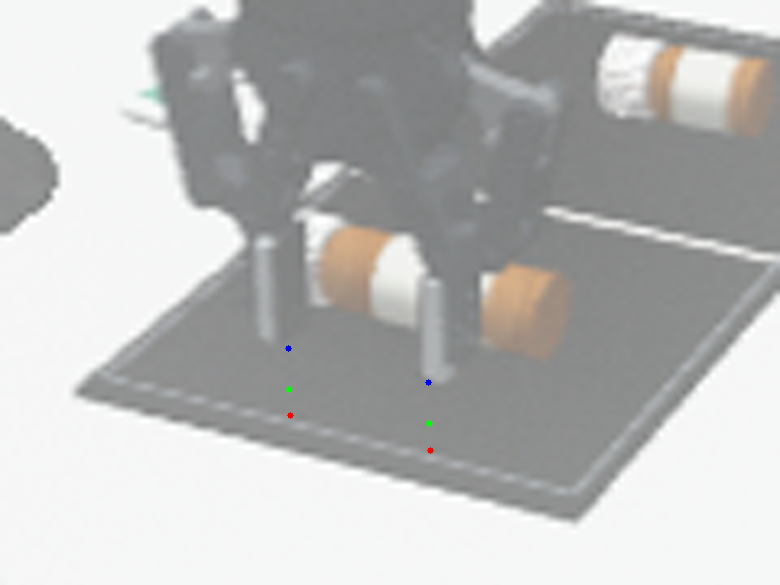

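View pics/a7t.png

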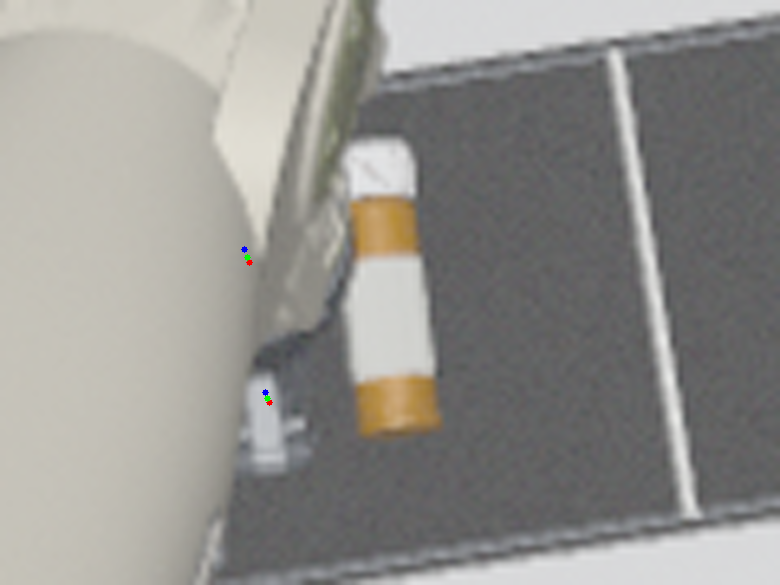

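Image and force readings agree that the tips are at z of about 11 mm, with no contact yet. The reported TCP reads about 20 mm too low, so I'm trusting the pictures. Starting a slow push along tool -x.

```bash
python3 -m pendant '[[[-0.15,0,0],0,-0.2],[[-0.15,0,0],0,-0.2],[[-0.15,0,0],0,-0.2],[[-0.15,0,0],0,-0.2],[[-0.1,0,0],0,-0.2],[[-0.1,0,0],0,-0.2],[[-0.1,0,0],0,-0.2],[[-0.1,0,0],0,-0.2],[[-0.1,0,0],0,-0.2],[[-0.1,0,0],0,-0.2],[[-0.1,0,0],0,-0.2],[[-0.1,0,0],0,-0.2]]'
python3 -c "
from h import *
look('b1')
measure('top',[.541,-.09,.019],'b1')"
```

```text
clock: 13.05
tcp_pos: [0.5362, -0.0588, -0.0142]
orientation: [0.0, 0.644, 0.765, -0.0]
wrist_force: [-0.3, -0.2, -0.3]
finger_gap: 0.0515
13.05 [ 0.53619166 -0.05880981 -0.01422338] [-0.29774037 -0.15347872 -0.3350292 ]
top b1 vial p 0.49 [312.1, 256.1] ctr z=.019 [ 0.519  -0.0942] mid [ 0.5254 -0.0947] yaw -0.0755667190888423 len 0.060746068147332105 wid 0.027137720035146036
```

View pics/b1s.png

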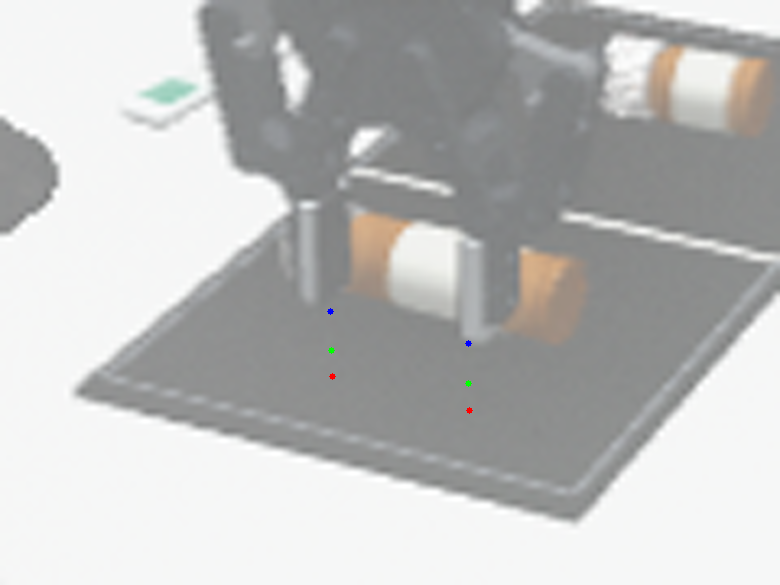

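View pics/b1t.png

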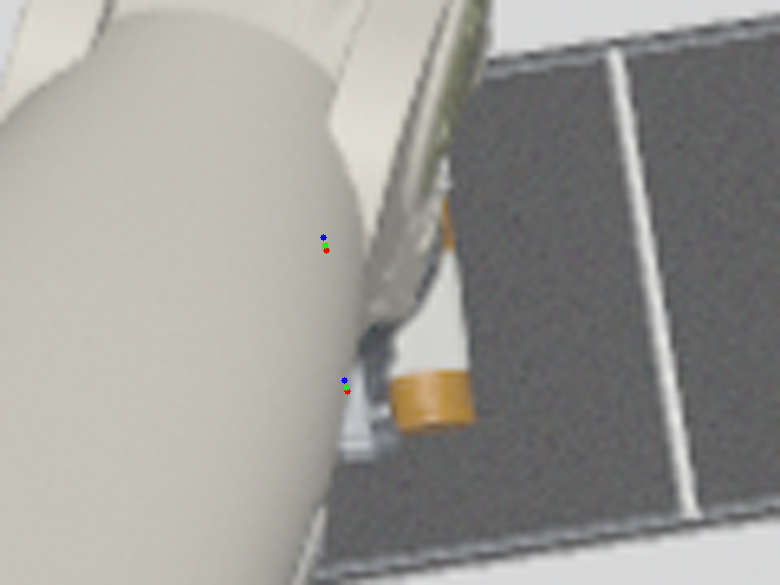

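```bash
cat >> h.py <<'E'
L3=np.array([.9846,.1746,0]);N3=np.array([-.1746,.9846,0]);M0=np.array([.549,-.170,.004])
def edge(img=None,pr=True):
    c=env.read_camera('top')
    if img is not None:c['color']=img
    hsv=c['color'];g=hsv.max(2).astype(float);g=cv2.GaussianBlur(g,(3,3),0.6)
    res=[]
    for a in np.arange(-.045,.066,.005):
        # scan across from +3mm beyond line to the left at z=.019 ; skip line
        xs=np.arange(-.04,.13,.0005)
        pts=M0*[1,1,0]+[0,0,.019]+a*L3+xs[:,None]*N3
        uv=proj(c,pts).astype(np.float32)
        p=cv2.remap(g.astype(np.float32),uv[None,:,0],uv[None,:,1],cv2.INTER_LINEAR)[0]
        # ground line position: shown at its z=.019 apparent coord
        on=p>75
        # runs
        d=np.flatnonzero(np.diff(np.r_[0,on.astype(int),0]));runs=[(xs[i],xs[j-1]) for i,j in zip(d[::2],d[1::2])]
        res.append((round(a,3),[(round(1e3*i,1),round(1e3*j,1)) for i,j in runs if j>i]))
    if pr:
        for r in res:print(r)
    return res
E
python3 - <<'E'
from h import *
print('init');edge(cv2.imread('pics/top0.png'));print('now');edge()
print(env.get_state()['clock'])
E
```

```text
init
(np.float64(-0.045), [(np.float64(-2.0), np.float64(4.0))])
(np.float64(-0.04), [(np.float64(-2.0), np.float64(4.0))])
(np.float64(-0.035), [(np.float64(-2.0), np.float64(4.5)), (np.float64(84.0), np.float64(108.0))])
(np.float64(-0.03), [(np.float64(-2.0), np.float64(4.0)), (np.float64(83.5), np.float64(108.0))])
(np.float64(-0.025), [(np.float64(-1.5), np.float64(4.0)), (np.float64(83.5), np.float64(108.0))])
(np.float64(-0.02), [(np.float64(-2.0), np.float64(4.0)), (np.float64(81.0), np.float64(109.0))])
(np.float64(-0.015), [(np.float64(-2.0), np.float64(4.5)), (np.float64(80.5), np.float64(110.0))])
(np.float64(-0.01), [(np.float64(-1.5), np.float64(4.0)), (np.float64(80.5), np.float64(109.5))])
(np.float64(-0.005), [(np.float64(-2.0), np.float64(4.0)), (np.float64(80.5), np.float64(109.0))])
(np.float64(-0.0), [(np.float64(-2.0), np.float64(4.5)), (np.float64(80.5), np.float64(109.0))])
(np.float64(0.005), [(np.float64(-1.5), np.float64(4.0)), (np.float64(80.0), np.float64(109.5))])
(np.float64(0.01), [(np.float64(-2.0), np.float64(4.5)), (np.float64(80.0), np.float64(109.
[... 3645 characters left out ...]
np.float64(65.5), np.float64(71.0)), (np.float64(78.0), np.float64(83.0)), (np.float64(88.5), np.float64(129.5))])
(np.float64(0.05), [(np.float64(-1.5), np.float64(4.5)), (np.float64(66.0), np.float64(70.0)), (np.float64(76.0), np.float64(82.0)), (np.float64(86.0), np.float64(129.5))])
(np.float64(0.055), [(np.float64(-1.5), np.float64(4.5)), (np.float64(74.0), np.float64(80.5)), (np.float64(83.5), np.float64(129.5))])
(np.float64(0.06), [(np.float64(-2.0), np.float64(4.5)), (np.float64(71.0), np.float64(79.0)), (np.float64(81.0), np.float64(129.5))])
(np.float64(0.065), [(np.float64(-1.5), np.float64(4.5)), (np.float64(69.0), np.float64(78.0)), (np.float64(79.0), np.float64(129.5))])
13.35
```

```bash
python3 -m pendant '[[[-0.1,0,0],0,-0.2],[[-0.12,0,0],0,-0.2],[[-0.12,0,0],0,-0.2],[[-0.12,0,0],0,-0.2],[[-0.12,0,0],0,-0.2],[[-0.12,0,0],0,-0.2],[[-0.12,0,0],0,-0.2],[[-0.12,0,0],0,-0.2],[[-0.12,0,0],0,-0.2],[[-0.12,0,0],0,-0.2],[[-0.12,0,0],0,-0.2],[[-0.12,0,0],0,-0.2]]'
python3 - <<'E'
from h import *
look('b2')
for a,r in edge(pr=False)[:17:2]:print(a,[tuple(map(float,x)) for x in r[:3]])
E
```

```text
clock: 14.85
tcp_pos: [0.5411, -0.0868, -0.0142]
orientation: [0.0, 0.644, 0.765, -0.0]
wrist_force: [0.1, -0.1, 0.1]
finger_gap: 0.0509
14.85 [ 0.54107627 -0.0868197  -0.01422546] [ 0.10980952 -0.11452702  0.11403174]
-0.045 [(-2.0, 4.0), (76.5, 81.5), (86.5, 129.5)]
-0.035 [(-2.0, 4.5), (42.5, 66.5), (74.5, 129.5)]
-0.025 [(-1.5, 4.0), (42.0, 66.5), (78.5, 129.5)]
-0.015 [(-2.0, 4.5), (39.5, 66.0), (74.5, 129.5)]
-0.005 [(-2.0, 4.0), (39.5, 62.0), (71.5, 129.5)]
0.005 [(-1.5, 4.0), (39.0, 50.5), (68.0, 129.5)]
0.015 [(-2.0, 4.5), (39.0, 43.5), (65.0, 129.5)]
0.025 [(-1.5, 4.0), (42.5, 48.5), (58.0, 129.5)]
0.035 [(-1.5, 4.0), (40.5, 43.0), (52.5, 129.5)]
```

View pics/b2s.png

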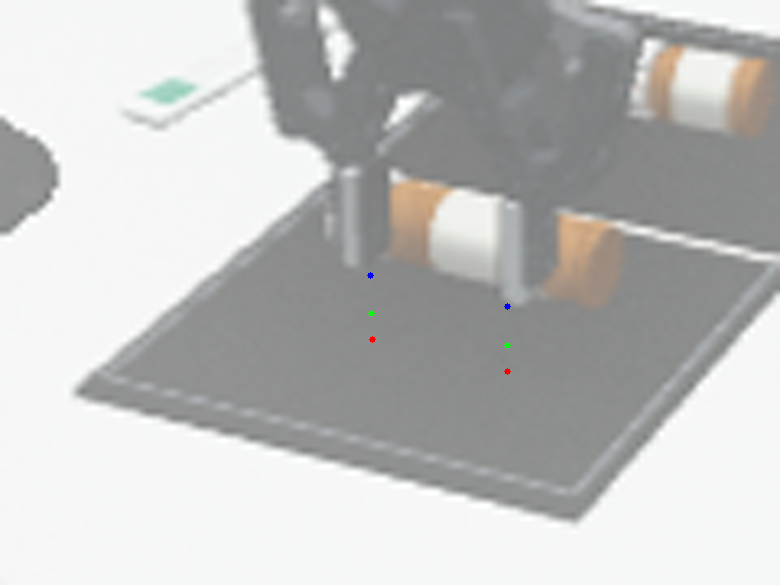

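View pics/b2t.png

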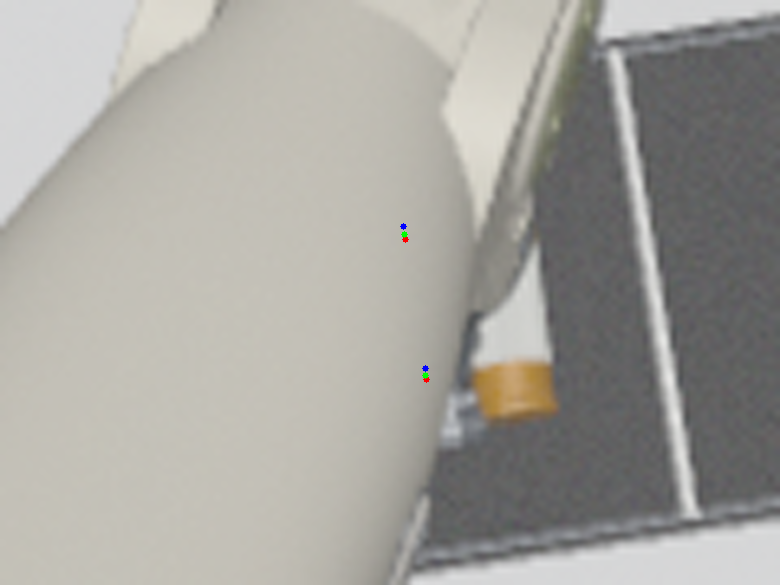

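```bash
python3 -m pendant '[[[-0.1,0,0],0,-0.2],[[-0.12,0,0],0,-0.2],[[-0.12,0,0],0,-0.2],[[-0.12,0,0],0,-0.2],[[-0.12,0,0],0,-0.2],[[-0.12,0,0],0,-0.2],[[-0.12,0,0],0,-0.2],[[-0.12,0,0],0,-0.2],[[-0.12,0,0],0,-0.2],[[-0.12,0,0],0,-0.2],[[-0.12,0,0],0,-0.2],[[-0.12,0,0],0,-0.2]]'
python3 - <<'E'
from h import *
look('b3')
for a,r in edge(pr=False)[:17:2]:print(a,[tuple(map(float,x)) for x in r[:3]])
E
```

```text
clock: 16.5
tcp_pos: [0.546, -0.1148, -0.0142]
orientation: [0.0, 0.644, 0.765, -0.0]
wrist_force: [-0.8, 0.1, -0.0]
finger_gap: 0.051
16.5 [ 0.54595547 -0.11480927 -0.01421611] [-0.80289813  0.09195896 -0.02346946]
-0.045 [(-2.0, 4.0), (50.0, 129.5)]
-0.035 [(-2.0, 4.5), (14.0, 37.5), (45.5, 129.5)]
-0.025 [(-1.5, 4.0), (13.5, 129.5)]
-0.015 [(-2.0, 4.5), (11.5, 129.5)]
-0.005 [(-2.0, 4.0), (11.0, 129.5)]
0.005 [(-1.5, 4.0), (10.5, 20.5), (29.5, 129.5)]
0.015 [(-1.5, 4.5), (26.0, 129.5)]
0.025 [(-1.5, 4.0), (10.5, 12.5), (18.5, 129.5)]
0.035 [(-1.0, 6.5), (12.0, 129.5)]
```

```bash
python3 -m pendant '[[[-0.1,0,0],0,-0.2],[[-0.12,0,0],0,-0.2],[[-0.12,0,0],0,-0.2],[[-0.12,0,0],0,-0.2],[[-0.12,0,0],0,-0.2],[[-0.12,0,0],0,-0.2],[[-0.1,0,0],0,-0.2],[[-0.1,0,0],0,-0.2],[[-0.08,0,0],0,-0.2],[[-0.06,0,0],0,-0.2],[[-0.06,0,0],0,-0.2],[[0,0,0],0,-0.2]]'
python3 - <<'E'
from h import *
look('b4')
for a,r in edge(pr=False)[:17:2]:print(a,[tuple(map(float,x)) for x in r[:3]])
E
```

```text
clock: 18.15
tcp_pos: [0.5497, -0.1364, -0.0142]
orientation: [0.0, 0.644, 0.765, -0.0]
wrist_force: [-0.3, 0.1, 0.0]
finger_gap: 0.0513
18.15 [ 0.54972605 -0.13643248 -0.01421227] [-0.26810209  0.10328552  0.03500244]
-0.045 [(-2.0, 3.5), (22.0, 129.5)]
-0.035 [(-7.0, 129.5)]
-0.025 [(-8.0, 129.5)]
-0.015 [(-9.5, 129.5)]
-0.005 [(-10.0, 129.5)]
0.005 [(-10.0, -5.5), (0.0, 129.5)]
0.015 [(-3.5, 129.5)]
0.025 [(-12.0, 129.5)]
0.035 [(-19.0, 129.5)]
```

View pics/b4t.png

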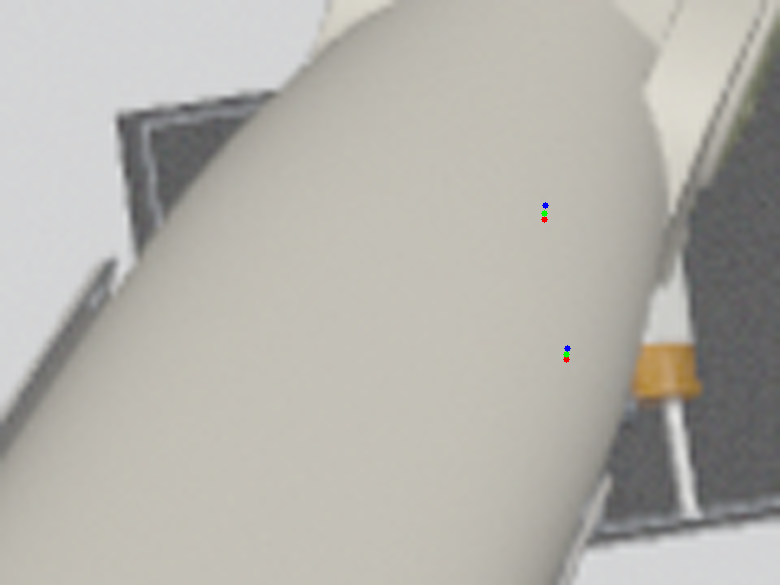

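```bash
python3 -m pendant '[[[-0.05,0,0],0,-0.2],[[-0.05,0,0],0,-0.2],[[-0.05,0,0],0,-0.2],[[-0.04,0,0],0,-0.2],[[0,0,0],0,-0.2],[[0,0,0],0,-0.2]]'
python3 - <<'E'
from h import *
for a,r in edge(pr=False)[:12:1]:print(a,[tuple(map(float,x)) for x in r[:3]])
look('b5')
E
```

```text
clock: 19.05
tcp_pos: [0.5503, -0.1401, -0.0142]
orientation: [0.0, 0.644, 0.765, -0.0]
wrist_force: [0.6, -0.1, 0.2]
finger_gap: 0.0513
-0.045 [(-2.0, 3.5), (17.0, 129.5)]
-0.04 [(-9.0, 8.0), (14.5, 129.5)]
-0.035 [(-10.5, 129.5)]
-0.03 [(-10.5, 129.5)]
-0.025 [(-11.5, 129.5)]
-0.02 [(-13.0, 129.5)]
-0.015 [(-14.0, 129.5)]
-0.01 [(-13.5, 129.5)]
-0.005 [(-13.5, 129.5)]
-0.0 [(-14.0, 129.5)]
0.005 [(-13.0, -10.5), (-5.5, 129.5)]
0.01 [(-7.0, 129.5)]
19.1 [ 0.5503159  -0.14007623 -0.01420324] [-0.21296252 -0.04420229 -0.51595337]
```

View pics/b5t.png

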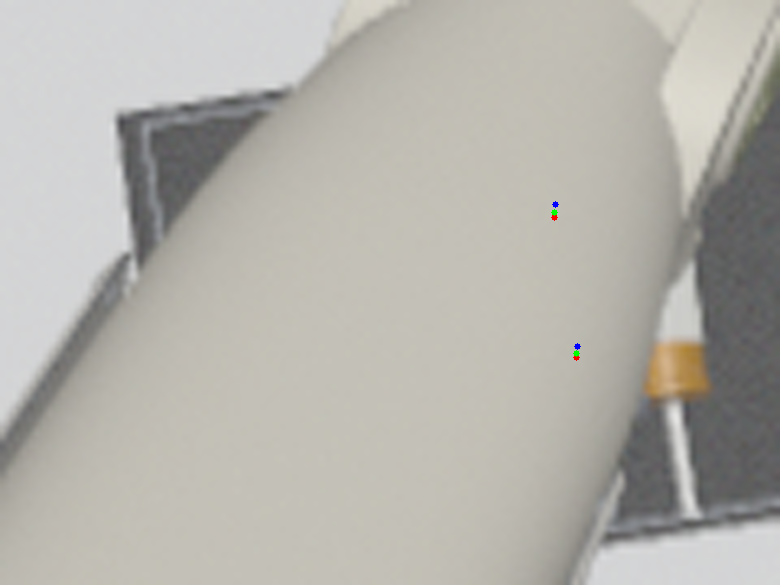

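View pics/b5s.png

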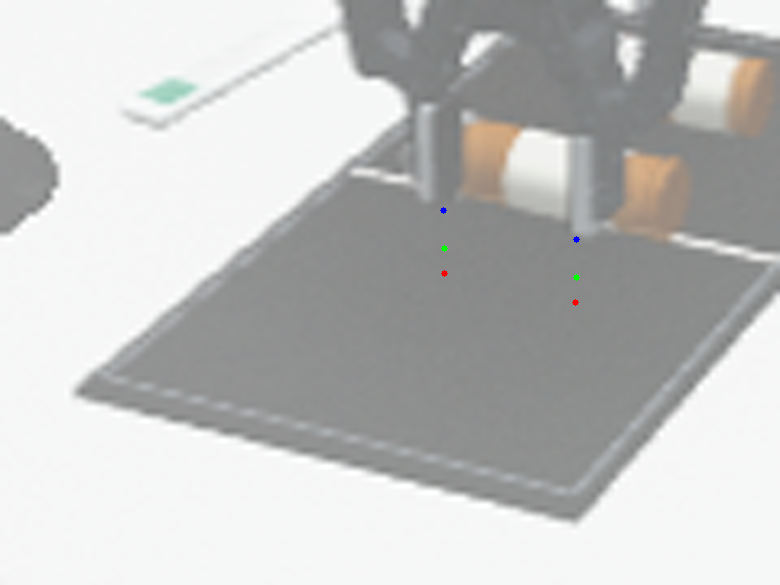

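On target within about 0.5 mm. I'll back straight off, lift, and clear the view.

```bash
python3 -m pendant '[[[0.1,0,0],0,-0.2],[[0.3,0,0],0,-0.2],[[0.6,0,0],0,-0.2],[[0.8,0,0],0,-0.2],[[0,0,-1],0,-0.2],[[0,0,-1],0,-0.2],[[0,0,-1],0,-0.2],[[0,0,-1],0,-0.2],[[0,0,-1],0,-0.2],[[0,0,-1],0,-0.2],[[1,-0.5,-1],0,-0.2],[[1,-0.5,-1],0,-0.2]]'
python3 -m pendant '[[[1,-1,0],0,-0.2],[[1,-1,0],0,-0.2],[[1,-1,0],0,-0.2],[[1,-1,0],0,-0.2],[[1,-1,0],0,-0.2],[[1,-0.5,0],0,-0.2],[[1,-0.5,0],0,-0.2],[[1,0,0],0,-0.2],[[1,0,0],0,-0.2],[[0,0,0],0,-0.2]]'
python3 - <<'E'
from h import *
for a,r in edge(pr=False):print(a,[tuple(map(float,x)) for x in r[:3]])
measure('top',[.551,-.168,.019],'end')
for n in('top','side'):
    c=env.read_camera(n);img=c['color'];u,v=proj(c,[M0])[0].astype(int)
    cv2.imwrite(f'pics/end_{n}.png',cv2.resize(img[max(0,v-75):v+75,u-100:u+100],None,fx=3.9,fy=3.9,interpolation=cv2.INTER_CUBIC))
    for t in('short_vial','pen_red','swab_pack','capped_tube'):
        for d in env.boxes_of(n,t)[:1]:print(n,t,round(d['p'],2),np.round(d['location'],1))
E
```

```text
clock: 20.7
tcp_pos: [0.5168, -0.0672, 0.1462]
orientation: [-0.0, 0.644, 0.765, -0.0]
wrist_force: [0.2, -0.2, 0.5]
finger_gap: 0.0513
clock: 21.95
tcp_pos: [0.3676, 0.0895, 0.1457]
orientation: [-0.0, 0.643, 0.766, -0.0]
wrist_force: [-0.5, 0.0, -0.1]
finger_gap: 0.0514
-0.045 [(-2.0, 4.0)]
-0.04 [(-10.0, 12.0)]
-0.035 [(-11.0, 13.5)]
-0.03 [(-11.0, 13.5)]
-0.025 [(-12.0, 14.5)]
-0.02 [(-13.5, 15.5)]
-0.015 [(-14.0, 15.5)]
-0.01 [(-14.0, 15.5)]
-0.005 [(-13.5, 15.0)]
-0.0 [(-14.0, 15.0)]
0.005 [(-14.5, 15.5)]
0.01 [(-14.0, 15.0)]
0.015 [(-14.5, 14.5)]
0.02 [(-13.0, 13.0)]
0.025 [(-12.5, 12.0)]
0.03 [(-13.0, 11.5)]
0.035 [(-13.0, 11.5)]
0.04 [(-14.0, 13.0)]
0.045 [(-16.0, 15.0)]
0.05 [(-16.0, 15.5)]
0.055 [(-16.0, 15.0)]
0.06 [(-14.0, 12.0)]
0.065 [(-1.5, 4.5)]
top end vial p 0.76 [345.9, 241.7] ctr z=.019 [ 0.5543 -0.1688] mid [ 0.5556 -0.1686] yaw 0.13263701111408716 len 0.10202858083369751 wid 0.02841432058721148
top short_vial 0.71 [385.2 238.2]
top swab_pack 0.66 [371.2 170.4]
top capped_tube 0.68 [462.  195.4]
side short_vial 0.52 [347.7 214.6]
side pen_red 0.82 [239.5 341.2]
side swab_pack 0.71 [279.4 208.8]
```

View pics/end_top.png

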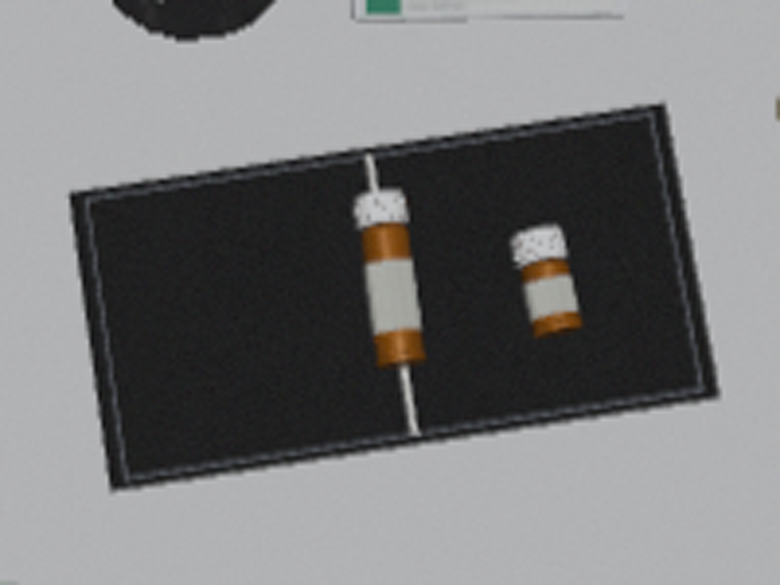

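View pics/end_side.png

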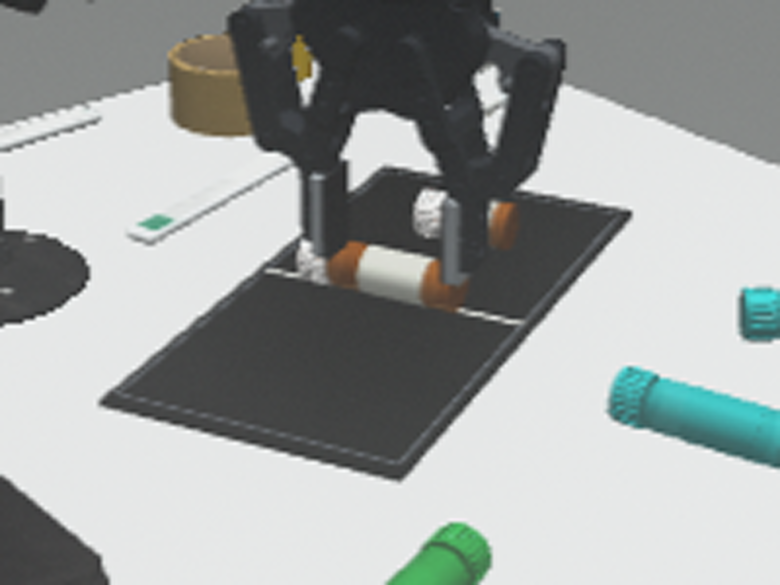

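The vial lies on the line: the top crop shows the line coming out at both ends, at (372,175) and (408,395). The short vial has not moved.

```bash
python3 -c "
from h import *
print(env.hand_in(), env.get_state()['clock'])"
```

```text
the job is handed in; nothing more can be done
the job is handed in; nothing more can be done
```

I pushed the long amber vial sideways with two fingertips, and it now lies at rest along the white line. I never gripped or lifted it, then backed off, lifted clear and handed in at about 22 s.

**Last checks (top camera):**
- **Position:** the vial's axis is within about 0.5 mm of the line. Its middle is about 9.5 mm along the line from the line's midpoint, much as it was at the start.
- **Angle:** its direction is about 0.02 rad off the line by my edge scan. The network's outline said about 0.04 rad.
- **Forces:** wrist readings stayed around 1 N.
- **Short vial, swab pack and capped tube:** detected within about 2 px of where they started.
- **Pen:** the network missed it in the last top view; it was found in the side view about 4 px from its first location. The arm stayed clear of it.

**Disagreements:**
- **Tip height:** the side picture showed the fingertips about 25 mm above the reported TCP. The part-open fingers explain only some of that. I set the height from the pictures, descending in small steps with force checks.
- **Rolling:** I judged it from the steady, low-force contact. I did not measure the vial's rotation.

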